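# Balance the lever arm on the post

## Task

The lever arm has a counterweight hidden somewhere inside it. Lift the arm off its rests at trial points to find where it balances without tipping, then set it right way up on the flat top of the round post at that point and let go, so that it stays level there by itself, held up by the post alone. Leave the things standing around alone.

Things in the scene. Friction and masses are not known exactly. Their poses are not given: they have to be found in the camera images.
- lever_arm: Loose arm, 200 mm, 0.43 kg, lying along its x: aluminium tube 26 wide (y) x 22 high, x -100 to +76; dark steel head 34 wide x 30 high, x +76 to +100. Origin on the flat underside, mid-length; z up. A hidden counterweight, fixed inside, puts the balance point at an unknown x from -40 to +50 mm. Gripped lightly, or set on the post, off that point, it tips to the heavy side.
- rests: Fixed rest: base plate 180 x 60 x 4 mm with two black blocks (14 mm along x, 18 wide, tops 24 mm above the bench) at x = -75 and +60. Origin on the bench. The arm lies along its x axis, origins above one another within 4 mm. Blocks are narrower than the arm, so fingers can straddle the arm anywhere, down to 6 mm above the bench.
- post: Fixed steel balance post, 40 mm high: round foot 68 mm across and up to 9 mm high, round stem, and a flat round top 20 mm across, narrower than the arm so that fingers can pass down either side of it. Origin on the bench, at the axis. Between post and rests stands a fixed tilted tray of boards, up to 0.14 m high: carry the arm over it.
- post_top (a point): Centre of the flat round top of the balance post, 40 mm above the bench. The arm stays level on it if its balance point lies within about 9 mm of this point.
- tape_roll: Bystander: roll of green tape lying flat, 98 mm across, 19 mm high. Origin on its underside at the centre.
- eye_loupe: Bystander: black eye loupe standing upright, 36 mm across, 36 mm high. Origin on its underside.
- white_puck: Bystander: white round puck, 54 mm across, 14 mm high. Origin on its underside.

How it is judged:
On the way:
1. the lever arm is lifted clear of its rests (height (world z) of lever_arm above 0.03 m and contact force between lever_arm and rests below 0.1 N), for 0.2 s.
At the end, for the whole second after the job is handed in: The lever arm rests on the flat top of the post, right way up, level to within 0.06 rad (3.4 degrees), its underside at the post's top to within 6 mm, at rest, with its weight on the post alone (more than 3.4 N of its 4.2 N) (contact force between lever_arm and post above 3.4 N and angle between lever_arm's own z axis and vertical below 0.06 rad and z of lever_arm in the frame of post_top between -0.006 and 0.006 m and linear speed of lever_arm below 0.02 m/s and angular speed of lever_arm below 0.1 rad/s); the robot touches nothing.
It fails at once if the lever arm is dropped off the bench (height (world z) of lever_arm below -0.1 m).
It fails at once if the tape roll is pushed away by more than 30 mm (distance of tape_roll from where it was at the start of the episode above 0.03 m).
It fails at once if the loupe is pushed away by more than 30 mm (distance of eye_loupe from where it was at the start of the episode above 0.03 m).
It fails at once if the puck is pushed away by more than 30 mm (distance of white_puck from where it was at the start of the episode above 0.03 m).
It also fails if it takes over 64 s, if anything falls off the work surface, if the arm or the gripper's body presses on something with over 40 N, if the wrist force passes 120 N, or if a joint passes its speed limit or range.

## Robot

A 7-joint arm with a two-finger parallel gripper is mounted at the origin on a cart in front of the work surface, level with it; the furniture and walls round the work are solid. World frame = base frame: x ahead of the robot, y to its left, z up, the work surface at z = 0. Lengths are in m, angles in rad, forces in N, time in s.
With the tool pointing down it reaches from about 0.425 to 0.925 m from the base axis. Payload 6.8 kg.
Tool frame: the origin (TCP) lies on the centre line of the jaws, within the pads' length; the fingertips stand 8 mm ahead of it and the grasp point (between the pads) lies 11 mm behind it (bot.tips_ahead is the distance from the TCP to the fingertips, in m); z points along the fingers, y is the line along which they close (so a half turn about z gives the same grasp; the last joint's range is limited). The gripper opens to 85 mm and grips with 20 to 120 N. Pads are 22 mm wide; open, the fingers measure 114 mm over their backs; the gripper's body (76 mm by 85 mm) begins 54 mm behind the grasp point. The pads swing forward as they close: fully open they stand 13 mm farther back than shut.
Start: joints at [-0.108, 0.477, 0.022, 1.555, -0.011, 1.109, -0.083], TCP at [0.675, 0, 0.239] pointing down, gripper open.
Joint ranges: [-2.96, 2.96], [-0.34, 2.1], [-1.41, 1.46], [0.24, 2.44], [-1.37, 4.51], [0.17, 1.92], [-2.96, 2.96]. Speed limits (rad/s): [2.39, 2.39, 3.14, 3.14, 3.14, 3.14, 3.14].

## Interface

Orientations are given as a unit quaternion [w, x, y, z].
In Python, from station import bot gives the robot as it stands.
- The arm moves only by the tool send_rows, never from a script. Its argument "deltas" is text: rows parted by semicolons, each of 4 numbers parted by spaces: the shift along the tool's x, y, z in m, then the turn about the tool's z in degrees. In form: x y z spin; .... A call has 1 to 5 rows; each row is the pose to reach, as a shift and turn from the pose commanded when the call began, along the tool's axes at that moment; what a row does not reach only later rows make up. A row lasts 1/10 s, in which the tool goes at most 50 mm and 8.59 degrees, less where a joint would pass 70% of its speed; a pose out of reach is approached as far as the arm can. A call with a gripper value outside its range is refused whole. "claw" is the opening, from 0 (shut) to 1 (fully open), set as the call begins (left out, the last holds). The fingers move at their own pace and stop on an object; "force" is the grip in N (left out, the last holds). Time passes only in rows, so rows that repeat a pose let the fingers close. It gives the time, the measured TCP pose, the force, the opening and the grip force at its end, in the units of the state.
- bot.get_obs(): the state, without advancing time (a new reading comes with each control period).
- bot.read_camera(name): name is "scene" or "side" or "wrist"; returns a dict with "img" (480x640x3 uint8, red, green, blue), "depth" (480x640 float32, m along the optical axis (not along the pixel's ray), 0 where there is no reading), "fx", "fy", "cx", "cy" (pixels), "dist_coeffs" ([k1, k2, p1, p2, k3] as OpenCV has them; the pictures are not rectified), "camera_from_world" (4x4, takes a point from world to camera coordinates). Camera axes: x right, y up, looking along -z (the intrinsics and any distortion apply to the point x, -y, -z); pixel columns grow to the right and rows downward; lengths in m; the calibration is good to about 2 mm. A picture is of the moment at which its call begins.
- bot.hand_in(): hands the job in; it is judged then, once.
Trained networks look in a picture, given as the dict that the camera call returned (one of the last four; its "shot" number tells which), for a name from the list of things; names that differ only in an ending like _2 or _b are one class to them, and where a whole thing is asked for, a point or a joint stands for the part that bears it (a point fixed in the world has none). Each returns a list of dicts, best first, with "confidence" (0 to 1); they miss things now and then, are a little off and sometimes report something else, mostly with a low value. They report only what shows in the picture. A call takes as long as a camera call.
- bot.masks_of(picture, query): "mask" (480x640 bool, what is visible of it).
- bot.landmark_of(picture, query): "xyz" ([x, y, z] in m, in world coordinates, good to about 4 mm: a listed point, or the origin of a listed thing).
The state is a dict: "t": time; "q": joint angles; "joint_vel": joint speeds; "joint_torque": joint torques, N m; "eef_pos": TCP position; "tool_rot": TCP orientation; "contact_force": force on the tool from outside, world axes, zero at the start; "torque": the same for the moment, N m; "gripper_width": opening from 0.0 (shut) to 1.0 (fully open); "grasp_force": force on a finger pad.
Only numpy, scipy, OpenCV 4.12 (cv2) and the standard library are available. Lean on these libraries where they do the work, as an engineer would, in place of code of your own. Each camera call takes 0.05 s, during which the arm holds its last target. There are 200 camera calls.

## Working session

There is one attempt and no reset: what is moved stays moved. The work goes in short steps, Python scripts to look and compute and a tool call to move; the robot and the scene stay as the last step left them, time stands still between calls to the robot, and variables do not carry over. Pictures are saved under pics/ and viewed, at most 10 in all, crops included, and the job is handed in when it is done.

Besides the shell and the picture viewer there is one more tool, called after "Request:" as name(argument=value, ...) on one line, values as JSON. send_rows: Moves the arm, as the interface text tells. Its arguments: {"type":"object","properties":{"deltas":{"type":"string"},"claw":{"type":"number"},"force":{"type":"number"}},"required":["deltas"]}

```bash
mkdir -p pics
cat > h.py <<'E'
import numpy as np, cv2
from station import bot
def save(p,n): cv2.imwrite('pics/'+n, cv2.cvtColor(p['img'],cv2.COLOR_RGB2BGR))
def pts(p,m):
    v,u=np.nonzero(m&(p['depth']>0)); d=p['depth'][v,u]
    K=np.array([[p['fx'],0,p['cx']],[0,p['fy'],p['cy']],[0,0,1]])
    n=cv2.undistortPoints(np.stack([u,v],1).astype(np.float64).reshape(-1,1,2),K,np.array(p['dist_coeffs']))[:,0]
    c=np.stack([n[:,0]*d,-n[:,1]*d,-d,np.ones_like(d)])
    return (np.linalg.inv(p['camera_from_world'])@c)[:3].T
E
python3 - <<'E'
from h import *
o=bot.get_obs();print({k:np.round(v,3) for k,v in o.items()},bot.tips_ahead)
ims=[]
for c in['scene','side']:
    p=bot.read_camera(c);ims.append(p['img'])
    for q in['lever_arm','rests','post','post_top','tape_roll','eye_loupe','white_puck']:
        r=bot.landmark_of(p,q);print(c,q,[(np.round(a['xyz'],3),round(a['confidence'],2)) for a in r[:2]])
    for q in ['lever_arm','post']:
        m=bot.masks_of(p,q)
        if m:
            P=pts(p,m[0]['mask']);print(c,q,m[0]['confidence'],len(P),np.percentile(P,[2,50,98],axis=0).round(3).tolist())
            if q=='lever_arm':
                z=np.percentile(P[:,2],95);T=P[abs(P[:,2]-z)<.006];print(z,cv2.minAreaRect(T[:,:2].astype(np.float32)*1000))
    save(p,c+'0.png')
E
```

```text
{'t': np.float64(0.0), 'q': array([-0.108,  0.478,  0.022,  1.556, -0.011,  1.109, -0.083]), 'joint_vel': array([ 0.001,  0.001,  0.001,  0.001,  0.001,  0.   , -0.001]), 'joint_torque': array([-1.0000e-03, -5.9644e+01,  1.6080e+00, -2.8119e+01,  1.2000e-02,
        9.0000e-03,  0.0000e+00]), 'eef_pos': array([ 0.674, -0.   ,  0.238]), 'tool_rot': array([-0.001,  0.707,  0.707, -0.001]), 'contact_force': array([-0.279,  0.051,  0.65 ]), 'torque': array([-0.006, -0.038,  0.039]), 'grasp_force': np.float64(0.0), 'gripper_width': np.float64(1.0)} 0.008
scene lever_arm [(array([0.559, 0.329, 0.023]), 0.58)]
scene rests []
scene post [(array([ 0.465, -0.294,  0.004]), 0.56), (array([ 0.692,  0.302, -0.   ]), 0.26)]
scene post_top [(array([ 0.465, -0.297,  0.037]), 0.86)]
scene tape_roll [(array([ 0.691,  0.305, -0.   ]), 0.59)]
scene eye_loupe []
scene white_puck [(array([ 0.671,  0.05 , -0.   ]), 0.81)]
scene lever_arm 0.68 612 [[0.517, 0.263, 0.026], [0.545, 0.348, 0.044], [0.577, 0.421, 0.054]]
0.052015436280445464 ((549.59423828125, 339.6058349609375), (35.33452224731445, 173.26663208007812), 13.704072952270508)
scene post 0.7 729 [[0.433, -0.327, 0.002], [0.458, -0.301, 0.007], [0.494, -0.267, 0.04]]
side lever_arm [(array([0.555, 0.333, 0.021]), 0.87)]
side rests [(array([ 0.557,  0.324, -0.   ]), 0.88)]
side post [(array([ 0.463, -0.299, -0.005]), 0.7), (array([0.67 , 0.058, 0.001]), 0.19)]
side post_top [(array([ 0.466, -0.299,  0.037]), 0.58)]
side tape_roll [(array([ 0.695,  0.302, -0.004]), 0.55)]
side eye_loupe [(array([ 0.681,  0.189, -0.   ]), 0.93)]
side white_puck [(array([ 0.672,  0.054, -0.001]), 0.76)]
side lever_arm 0.91 2365 [[0.514, 0.235, 0.002], [0.544, 0.358, 0.047], [0.586, 0.429, 0.056]]
0.05511615701064656 ((549.994873046875, 331.56011962890625), (34.60328674316406, 198.2268524169922), 12.8617525100708)
side post 0.7 441 [[0.432, -0.325, 0.001], [0.459, -0.288, 0.008], [0.492, -0.261, 0.041]]
```

View pics/scene0.png

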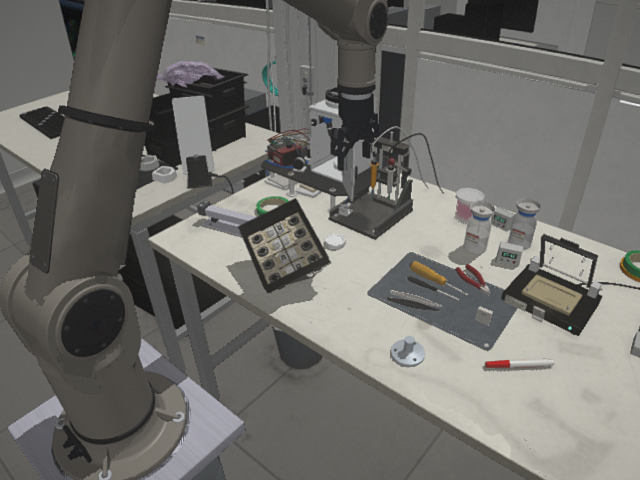

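View pics/side0.png

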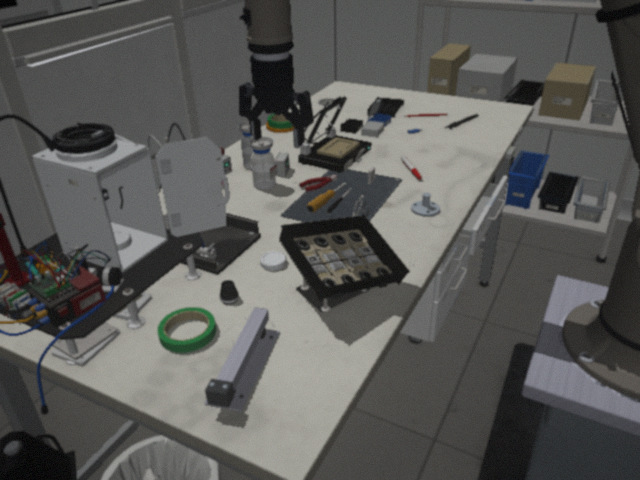

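The side view shows the arm on its rests with the head at (222,390), which is the +y end. The tape is at (187,328) and the loupe at (229,291). The tilted tray is at (343,258) and the post at (425,205). I'll move above the arm next.

Request:
send_rows(deltas="0.044 -0.016 0 -3; 0.088 -0.033 0 -6; 0.132 -0.049 0 -9; 0.176 -0.065 0 -12; 0.22 -0.081 0 -12.9", claw=1)

```text
t: 1.5
eef_pos: [0.5932, 0.2216, 0.2396]
tool_rot: [0.0, 0.623, 0.782, 0.0]
contact_force: [0.8, 0.3, 0.9]
gripper_width: 0.998
grasp_force: 0.0
```

Run:
```python
from h import *
o=bot.get_obs();print(o['t'],o['eef_pos'],o['tool_rot'])
```

```text
1.5 [0.59324603 0.22158262 0.23955673] [1.04734566e-04 6.22653896e-01 7.82497328e-01 2.13121174e-04]
```

Request:
send_rows(deltas="0.038 -0.005 0.02 0; 0.076 -0.01 0.04 0; 0.115 -0.015 0.06 0; 0.115 -0.015 0.06 0")

```text
t: 1.9
eef_pos: [0.5482, 0.3354, 0.1763]
tool_rot: [-0.003, 0.619, 0.785, -0.001]
contact_force: [-1.2, 0.3, 0.4]
gripper_width: 0.996
grasp_force: 0.0
```

Run:
```python
from h import *
o=bot.get_obs();print(o['t'],o['eef_pos'],o['tool_rot'],o['torque'],o['contact_force'])
for c in ['wrist','side']:
    p=bot.read_camera(c);save(p,c+'1.png')
    print([(a['xyz'],a['confidence']) for a in bot.landmark_of(p,'lever_arm')[:1]])
    m=bot.masks_of(p,'lever_arm')
    if m:
        P=pts(p,m[0]['mask']);T=P[(P[:,2]>.042)&(P[:,2]<.058)];print(len(T),np.percentile(P,[2,50,98],axis=0).round(3).tolist(),cv2.minAreaRect(T[:,:2].astype(np.float32)*1000))
```

```text
1.9 [0.54817677 0.33543582 0.17633013] [-0.00279903  0.61932768  0.78512651 -0.00132081] [ 0.02991502  0.01799419 -0.01673524] [-1.15505952  0.34022288  0.35945225]
[([0.5547, 0.3302, 0.0243], 0.67)]
8628 [[0.519, 0.238, 0.045], [0.549, 0.351, 0.046], [0.582, 0.425, 0.055]] ((554.0440063476562, 328.28851318359375), (33.880760192871094, 203.10047912597656), 14.395118713378906)
[([0.5546, 0.3323, 0.02], 0.57)]
1747 [[0.515, 0.239, 0.026], [0.545, 0.357, 0.047], [0.584, 0.429, 0.056]] ((551.7507934570312, 328.63616943359375), (34.041839599609375, 205.68626403808594), 13.301517486572266)
```

View pics/wrist1.png

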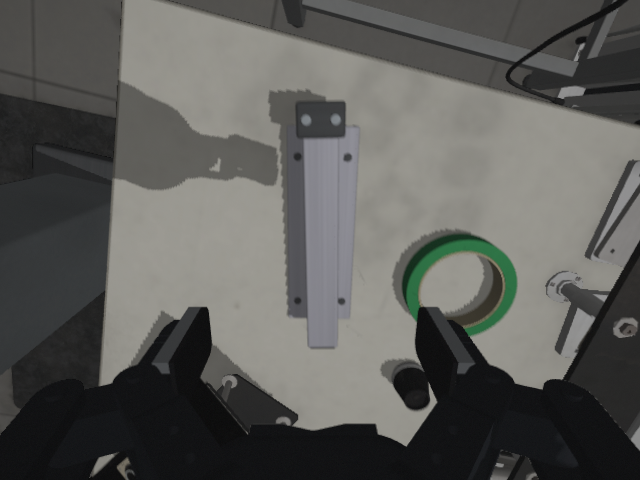

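The wrist view shows the arm running vertically, with its head at (321,118) and tail at (322,345). That means the tool is aligned with it.

Request:
send_rows(deltas="0 0 0.04 -0.6; 0 0 0.08 -0.6; 0 0 0.08 -0.6; 0 0 0.08 -0.6")

```text
t: 2.6
eef_pos: [0.5543, 0.3279, 0.0999]
tool_rot: [0.0, 0.62, 0.785, -0.0]
contact_force: [-0.2, -0.8, 0.6]
gripper_width: 1.002
grasp_force: 0.0
```

```bash
cat > st.py <<'E'
from h import *
o=bot.get_obs();q=o['tool_rot'];print(o['t'],o['eef_pos'].round(4),'yaw',2*np.degrees(np.arctan2(q[2],q[1]))-90,'T',o['torque'].round(3),'F',o['contact_force'].round(2),o['grasp_force'],o['gripper_width'])
a=np.radians(13.9);ax=np.array([-np.sin(a),np.cos(a)]);d=np.array([.5535,.3300])-o['eef_pos'][:2]
print('to arm centre: toolx',d@ax,'tooly',d@[np.cos(a),np.sin(a)])
E
python3 st.py
```

```text
2.6 [0.5543 0.3279 0.0999] yaw 13.413433230725857 T [-0.047 -0.057 -0.005] F [-0.17 -0.82  0.57] 0.0 1.0019385186781289
to arm centre: toolx 0.0022364194433319865 tooly -0.0002909734291018627
```

Request:
send_rows(deltas="0.007 0 0.035 -0.4; 0.007 0 0.07 -0.4; 0.007 0 0.076 -0.4; 0.007 0 0.076 -0.4")

```text
t: 3.0
eef_pos: [0.5529, 0.3355, 0.0245]
tool_rot: [0.0, 0.617, 0.787, 0.0]
contact_force: [-0.1, -0.3, 0.3]
gripper_width: 1.002
grasp_force: 0.0
```

Request:
send_rows(deltas="0 0 0 0; 0 0 0 0; 0 0 0 0; 0 0 0 0; 0 0 0 0", claw=0.1, force=80)

```text
t: 3.5
eef_pos: [0.5529, 0.336, 0.0246]
tool_rot: [0.0, 0.616, 0.787, 0.001]
contact_force: [0.1, -1.2, 6.8]
gripper_width: 0.285
grasp_force: 79.5
```

```bash
python3 st.py
```

```text
3.5 [0.5529 0.336  0.0246] yaw 13.896497180027453 T [-0.143  0.134  0.046] F [ 0.12 -1.24  6.81] 79.46457624435425 0.28462723769778836
to arm centre: toolx -0.0059558681304754816 tooly -0.0008635864567055394
```

Request:
send_rows(deltas="0 0 -0.01 0; 0 0 -0.025 0; 0 0 -0.04 0; 0 0 -0.04 0; 0 0 -0.04 0")

```text
t: 4.0
eef_pos: [0.5524, 0.3357, 0.0641]
tool_rot: [0.0, 0.616, 0.787, 0.001]
contact_force: [0.5, -0.5, -4.9]
gripper_width: 0.291
grasp_force: 79.1
```

```bash
cat > ang.py <<'E'
from h import *
import sys
for c in sys.argv[1:]:
    p=bot.read_camera(c);m=bot.masks_of(p,'lever_arm')
    o=bot.get_obs();g=o['eef_pos']
    if not m: print(c,'none');continue
    P=pts(p,m[0]['mask'])-g; a=np.radians(13.9)
    s=P[:,:2]@[-np.sin(a),np.cos(a)];w=P[:,:2]@[np.cos(a),np.sin(a)]
    print(c,m[0]['confidence'],'s range',np.percentile(s,[1,99]).round(4),'T',o['torque'].round(3),'F',o['contact_force'].round(2))
    for lo in np.arange(-.12,.12,.02):
        k=(s>lo)&(s<lo+.02)&(abs(w)<.03)
        if k.sum()>5: print(round(lo+.01,2),k.sum(),'top',np.percentile(P[k,2],[50,90]).round(4)+g[2].round(4))
E
python3 st.py; python3 ang.py wrist side
```

```text
4.0 [0.5524 0.3357 0.0641] yaw 13.899048298527859 T [-0.134 -0.031  0.013] F [ 0.48 -0.47 -4.93] 79.10632252693176 0.2913495864052541
to arm centre: toolx -0.005838658219463819 tooly -0.0002832534969423614
wrist 0.82 s range [-0.0339  0.0934] T [-0.128 -0.017 -0.03 ] F [-0.65 -0.17 -5.24]
-0.11 22 top [0.     0.0005]
-0.03 2096 top [0.0856 0.0863]
-0.01 2906 top [0.0857 0.0864]
0.01 3343 top [0.0856 0.0864]
0.03 3924 top [0.0855 0.0863]
0.05 4563 top [0.0854 0.0862]
0.07 6470 top [0.0927 0.094 ]
0.09 6577 top [0.0935 0.0947]
0.11 52 top [0.0001 0.0009]
side none
```

The firm grip holds the arm level at about x=+6. The moment suggests the heavy side is towards the head, so I'll average the reading.

```bash
cat > avg.py <<'E'
from h import *
T=[];F=[]
for i in range(16):
    bot.read_camera('wrist');o=bot.get_obs();T.append(o['torque']);F.append(o['contact_force'])
T=np.array(T);F=np.array(F).mean(0);a=np.radians(13.9)
t=T.mean(0);print(o['t'],t.round(4),(T.std(0)/4).round(4),F.round(2))
lat=t[:2]@[np.cos(a),np.sin(a)];print('lateral moment',lat,'d=',-lat/4.22, 'about arm axis',t[:2]@[-np.sin(a),np.cos(a)])
E
python3 avg.py
```

```text
5.0 [-0.1278 -0.0382 -0.0055] [0.0074 0.0047 0.0072] [-0.03  0.15 -4.37]
lateral moment -0.13319936764030016 d= 0.031563831194383926 about arm axis -0.006413706948010751
```

Request:
send_rows(deltas="0 0 0.02 0; 0 0 0.034 0; 0 0 0.0395 0; 0 0 0.0395 0")

```text
t: 5.4
eef_pos: [0.5514, 0.335, 0.0246]
tool_rot: [-0.0, 0.616, 0.787, -0.001]
contact_force: [-4.7, -3.3, 7.1]
gripper_width: 0.291
grasp_force: 80.5
```

Request:
send_rows(deltas="0 0 0 0; 0 0 0 0; 0 0 0 0; 0.015 0 0 0; 0.031 0 0 0", claw=0.7)

```text
t: 5.9
eef_pos: [0.5446, 0.3667, 0.0239]
tool_rot: [-0.0, 0.617, 0.787, 0.0]
contact_force: [-0.1, 0.6, -0.2]
gripper_width: 0.7
grasp_force: 0.0
```

Request:
send_rows(deltas="0 0 0 0; 0 0 0 0; 0 0 0 0; 0 0 0 0; 0 0 0 0", claw=0.1)

```text
t: 6.4
eef_pos: [0.5446, 0.3659, 0.0239]
tool_rot: [-0.0, 0.616, 0.787, 0.0]
contact_force: [-1.4, 2.3, 0.8]
gripper_width: 0.291
grasp_force: 79.2
```

Request:
send_rows(deltas="0 0 -0.01 0; 0 0 -0.025 0; 0 0 -0.04 0; 0 0 -0.04 0; 0 0 -0.04 0")

```text
t: 6.9
eef_pos: [0.5451, 0.3657, 0.0647]
tool_rot: [0.0, 0.616, 0.787, 0.001]
contact_force: [0.6, 0.3, -5.0]
gripper_width: 0.293
grasp_force: 79.0
```

```bash
python3 st.py; python3 avg.py; python3 ang.py wrist
```

```text
6.9 [0.5451 0.3657 0.0647] yaw 13.882010550375142 T [0.021 0.078 0.015] F [ 0.58  0.27 -4.99] 79.02172207832336 0.293343148077963
to arm centre: toolx -0.036646898630014704 tooly -0.0004480820596338385
7.7 [0.0232 0.0048 0.0091] [0.0058 0.007  0.0056] [-0.23 -0.34 -4.26]
lateral moment 0.02368339989309409 d= -0.005612180069453576 about arm axis -0.0009205729561262031
wrist 0.93 s range [-0.034   0.0619] T [-0.006 -0.001  0.046] F [-0.3   0.52 -4.88]
-0.03 2052 top [0.0859 0.0866]
-0.01 2851 top [0.086  0.0867]
0.01 3318 top [0.0861 0.0868]
0.03 3350 top [0.0861 0.0931]
0.05 6795 top [0.0941 0.0951]
0.07 2089 top [0.0879 0.0938]
```

```bash
sed -i 's/range(16)/range(40)/' avg.py; python3 avg.py
```

```text
9.8 [0.0167 0.0006 0.0012] [0.008  0.0075 0.0071] [-0.02 -0.15 -4.12]
lateral moment 0.016329930451033228 d= -0.0038696517656476846 about arm axis -0.003469936488604449
```

Request:
send_rows(deltas="0 0 -0.04 0; 0 0 -0.085 0; 0 0 -0.13 0; 0 0 -0.17 0; 0 0 -0.185 0")

```text
t: 10.3
eef_pos: [0.5463, 0.367, 0.2539]
tool_rot: [0.001, 0.616, 0.787, 0.004]
contact_force: [0.9, 0.9, -3.3]
gripper_width: 0.29
grasp_force: 80.3
```

Request:
send_rows(deltas="-0.03 -0.011 0 0; -0.065 -0.025 0 0; -0.105 -0.04 0 0; -0.145 -0.055 0 0; -0.185 -0.07 0 0")

```text
t: 10.8
eef_pos: [0.5199, 0.1673, 0.2472]
tool_rot: [-0.0, 0.616, 0.788, -0.001]
contact_force: [0.9, -0.6, -5.0]
gripper_width: 0.29
grasp_force: 80.1
```

Request:
send_rows(deltas="-0.04 -0.015 0 0; -0.08 -0.03 0 0; -0.12 -0.045 0 0; -0.16 -0.06 0 0; -0.2 -0.075 0 0")

```text
t: 11.3
eef_pos: [0.4951, -0.0446, 0.2475]
tool_rot: [-0.001, 0.616, 0.788, -0.001]
contact_force: [0.8, -0.5, -4.1]
gripper_width: 0.29
grasp_force: 80.1
```

```bash
cat > post.py <<'E'
from h import *
for c in ['scene','side']:
    p=bot.read_camera(c)
    print(c,'pt',[(np.round(a['xyz'],4),round(a['confidence'],2)) for a in bot.landmark_of(p,'post_top')[:1]])
    m=bot.masks_of(p,'post')
    if m:
        k=m[0]['mask'];P=pts(p,k)
        for n,lo,hi in[('top',.036,.045),('foot',-.002,.012)]:
            T=P[(P[:,2]>lo)&(P[:,2]<hi)]
            if len(T)>5: print(n,len(T),T.mean(0).round(4),cv2.minEnclosingCircle(T[:,:2].astype(np.float32)*1000))
E
python3 post.py; python3 st.py
```

```text
scene pt [(array([ 0.4627, -0.293 ,  0.0382]), 0.6)]
top 64 [ 0.4646 -0.2969  0.0385] ((463.9696350097656, -295.626220703125), 11.718570709228516)
foot 607 [ 0.4587 -0.2997  0.0063] ((467.4578552246094, -295.1175842285156), 37.420982360839844)
side pt [(array([ 0.468 , -0.2959,  0.0358]), 0.94)]
top 37 [ 0.4626 -0.2943  0.0398] ((463.4749755859375, -294.2325439453125), 12.060860633850098)
foot 352 [ 0.4617 -0.2894  0.0069] ((470.7912902832031, -309.5821533203125), 54.11104965209961)
11.6 [ 0.4961 -0.0418  0.248 ] yaw 13.975139124757135 T [ 0.001 -0.009 -0.049] F [ 0.58 -0.14 -4.24] 80.04981637001038 0.29371448833694713
to arm centre: toolx 0.34711798129476007 tooly 0.1450790032145797
```

Request:
send_rows(deltas="-0.04 -0.016 0 0; -0.082 -0.032 0 0; -0.125 -0.049 0 0; -0.168 -0.066 0 0; -0.21 -0.082 0 0")

```text
t: 12.1
eef_pos: [0.4675, -0.2666, 0.2484]
tool_rot: [-0.0, 0.615, 0.788, 0.0]
contact_force: [1.2, 0.1, -4.5]
gripper_width: 0.292
grasp_force: 80.0
```

Request:
send_rows(deltas="-0.018 -0.007 0.02 0; -0.025 -0.0095 0.05 0; -0.025 -0.0095 0.08 0; -0.025 -0.0095 0.1 0; -0.025 -0.0095 0.1 0")

```text
t: 12.6
eef_pos: [0.4629, -0.2903, 0.1455]
tool_rot: [-0.003, 0.615, 0.788, -0.001]
contact_force: [-0.3, 1.3, -4.4]
gripper_width: 0.288
grasp_force: 79.8
```

```bash
python3 st.py; sed -i "s/\['scene','side'\]/['wrist','scene','side']/" post.py; python3 post.py
python3 - <<'E'
from h import *
save(bot.read_camera('wrist'),'wrist2.png')
E
```

```text
12.6 [ 0.4629 -0.2903  0.1455] yaw 14.06285668784632 T [0.013 0.071 0.026] F [-0.33  1.27 -4.39] 79.80207681655884 0.2877731101192065
to arm centre: toolx 0.5803571665493892 tooly 0.2370053946838808
wrist pt []
scene pt [(array([ 0.4623, -0.2951,  0.0367]), 0.55)]
top 57 [ 0.464  -0.2975  0.0386] ((463.0630798339844, -296.8431396484375), 10.840423583984375)
foot 585 [ 0.4585 -0.301   0.0064] ((464.61834716796875, -296.7253112792969), 35.508636474609375)
side pt [(array([ 0.4675, -0.2984,  0.0382]), 0.64)]
top 33 [ 0.4622 -0.2921  0.04  ] ((462.12200927734375, -295.15240478515625), 12.11301040649414)
foot 269 [ 0.4594 -0.286   0.0077] ((464.9654541015625, -299.90606689453125), 42.319366455078125)
```

View pics/wrist2.png

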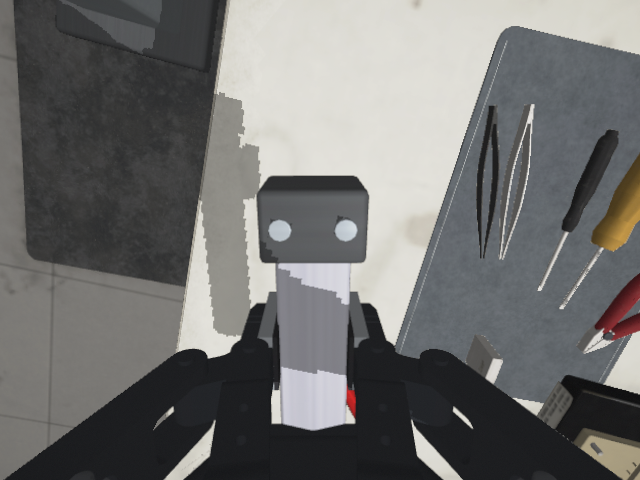

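The post is hidden behind the gripper in this view; the arm's head is at (313,220). The fixed-camera fits agree to about 2 mm, so I'll lower close and check.

Request:
send_rows(deltas="0 0 0.035 0; 0 0 0.07 0; 0 0 0.095 0; 0 0 0.095 0; 0 0 0.095 0")

```text
t: 13.6
eef_pos: [0.4642, -0.2933, 0.0542]
tool_rot: [-0.0, 0.616, 0.787, -0.0]
contact_force: [0.2, 0.5, -3.4]
gripper_width: 0.293
grasp_force: 79.8
```

```bash
python3 st.py
python3 - <<'E'
from h import *
for c in ['scene','side']:
    p=bot.read_camera(c)
    print([(a['xyz'],a['confidence']) for a in bot.landmark_of(p,'lever_arm')[:1]],[(a['xyz'],a['confidence']) for a in bot.landmark_of(p,'post_top')[:1]])
    if c=='scene': cv2.imwrite('pics/s3.png',cv2.resize(cv2.cvtColor(p['img'],cv2.COLOR_RGB2BGR)[270:420,310:510],None,fx=4,fy=4))
E
```

```text
13.6 [ 0.4642 -0.2933  0.0542] yaw 13.888070934797625 T [ 0.011 -0.015  0.026] F [ 0.2   0.46 -3.38] 79.79331135749817 0.2926025960000591
to arm centre: toolx 0.5835645116868784 tooly 0.23641100906835938
[([0.4654, -0.2962, 0.0398], 0.73)] [([0.4656, -0.2955, 0.038], 0.95)]
[([0.4753, -0.3274, 0.0536], 0.81)] [([0.4687, -0.299, 0.0389], 0.82)]
```

View pics/s3.png

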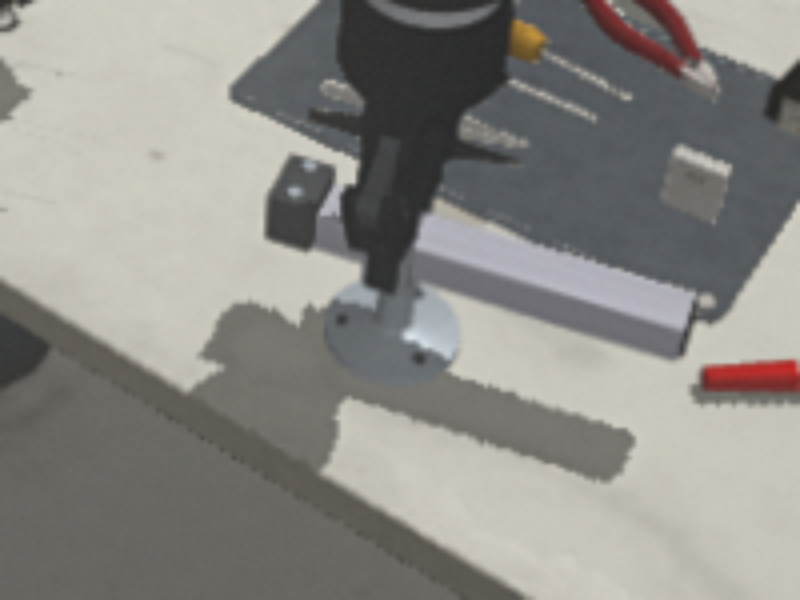

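The scene crop shows the arm level above the post, with the stem at about (400,290) between the fingers. Next I'll touch down gently.

Request:
send_rows(deltas="0 0 0.006 0; 0 0 0.011 0; 0 0 0.0135 0; 0 0 0.0145 0; 0 0 0.0145 0")

```text
t: 14.4
eef_pos: [0.4636, -0.2927, 0.0398]
tool_rot: [-0.001, 0.616, 0.787, 0.0]
contact_force: [-3.9, 2.6, 6.5]
gripper_width: 0.291
grasp_force: 81.9
```

```bash
sed -i 's/range(40)/range(16)/' avg.py; python3 st.py; python3 avg.py
```

```text
14.4 [ 0.4636 -0.2927  0.0398] yaw 13.887948440945465 T [0.564 0.776 0.056] F [-3.88  2.59  6.49] 81.89882040023804 0.2913542605301968
to arm centre: toolx 0.5828906473104107 tooly 0.23685953012243466
15.2 [ 0.5243  0.7578 -0.0065] [0.0063 0.0049 0.0068] [-3.47  2.65  7.58]
lateral moment 0.6909701311769083 d= -0.16373699790922 about arm axis 0.6096922411416614
```

It has touched down, pressing about 12 N. I'll ease off, lighten the grip, then open partway.

Request:
send_rows(deltas="0 0 -0.0003 0; 0 0 -0.0005 0; 0 0 -0.0005 0; 0 0 -0.0005 0", force=20)

```text
t: 15.6
eef_pos: [0.4636, -0.2927, 0.0398]
tool_rot: [-0.001, 0.616, 0.787, 0.0]
contact_force: [-3.5, 2.0, 5.1]
gripper_width: 0.291
grasp_force: 81.3
```

```bash
python3 st.py; python3 ang.py wrist
```

```text
15.6 [ 0.4636 -0.2927  0.0398] yaw 13.896930618412512 T [ 0.597  0.779 -0.02 ] F [-3.49  2.05  5.14] 81.29698991775513 0.2913107010869433
to arm centre: toolx 0.5828885782170165 tooly 0.23685496155645563
wrist 0.92 s range [-0.0337  0.062 ] T [0.551 0.749 0.   ] F [-4.03  3.2   5.64]
-0.03 2026 top [0.0621 0.0628]
-0.01 2844 top [0.0622 0.0628]
0.01 3309 top [0.0622 0.0629]
0.03 3359 top [0.0624 0.0693]
0.05 6793 top [0.0703 0.0714]
0.07 2085 top [0.0647 0.0701]
```

Request:
send_rows(deltas="0 0 0 0; 0 0 0 0; 0 0 0 0", claw=0.1, force=20)

```text
t: 16.0
eef_pos: [0.4637, -0.2927, 0.0399]
tool_rot: [-0.001, 0.616, 0.787, 0.0]
contact_force: [-4.1, 2.7, 5.4]
gripper_width: 0.292
grasp_force: 81.3
```

Request:
send_rows(deltas="0 0 0 0; 0 0 0 0; 0 0 0 0; 0 0 0 0; 0 0 0 0", claw=0.36)

```text
t: 16.5
eef_pos: [0.4642, -0.2931, 0.0398]
tool_rot: [0.0, 0.616, 0.787, 0.0]
contact_force: [-0.3, 0.4, -0.1]
gripper_width: 0.359
grasp_force: 0.0
```

```bash
python3 st.py; python3 ang.py wrist
```

```text
16.5 [ 0.4642 -0.2931  0.0398] yaw 13.900578488046847 T [ 0.013 -0.035  0.02 ] F [-0.32  0.38 -0.05] 0.0 0.3585327032954291
to arm centre: toolx 0.583414748475268 tooly 0.23640279661159203
wrist 0.9 s range [-0.0339  0.0624] T [ 0.004 -0.003  0.02 ] F [-0.02  0.87  0.23]
-0.03 2050 top [0.0621 0.0628]
-0.01 2947 top [0.0622 0.0628]
0.01 3364 top [0.0622 0.0629]
0.03 3293 top [0.0622 0.0634]
0.05 6761 top [0.0702 0.0713]
0.07 2215 top [0.0659 0.0702]
```

The arm is free and level. I'll open fully and retreat straight up.

Request:
send_rows(deltas="0 0 0 0; 0 0 0 0; 0 0 0 0; 0 0 0 0; 0 0 0 0", claw=0.9)

```text
t: 17.1
eef_pos: [0.464, -0.293, 0.0398]
tool_rot: [0.0, 0.616, 0.787, 0.0]
contact_force: [0.9, 0.5, 0.1]
gripper_width: 0.899
grasp_force: 0.0
```

Request:
send_rows(deltas="0 0 -0.02 0; 0 0 -0.05 0; 0 0 -0.09 0; 0 0 -0.12 0; 0 0 -0.12 0")

```text
t: 17.6
eef_pos: [0.4664, -0.2945, 0.1641]
tool_rot: [0.004, 0.616, 0.787, 0.001]
contact_force: [0.5, -0.4, -0.2]
gripper_width: 0.902
grasp_force: 0.0
```

```bash
python3 st.py; python3 ang.py wrist
python3 - <<'E'
from h import *
p=bot.read_camera('scene');cv2.imwrite('pics/s4.png',cv2.resize(cv2.cvtColor(p['img'],cv2.COLOR_RGB2BGR)[270:420,310:510],None,fx=4,fy=4))
E
```

```text
17.6 [ 0.4664 -0.2945  0.1641] yaw 13.879483984534843 T [ 0.008 -0.081  0.001] F [ 0.54 -0.43 -0.25] 0.0 0.9024349538458365
to arm centre: toolx 0.5852897838179101 tooly 0.23453292135392612
wrist 0.65 s range [-0.1355  0.0623] T [ 0.029  0.011 -0.034] F [-0.51 -0.82  0.46]
-0.11 690 top [0.0621 0.0629]
-0.09 719 top [0.0622 0.0629]
-0.07 770 top [0.0622 0.0629]
-0.05 868 top [0.0621 0.063 ]
-0.03 923 top [0.062  0.0628]
-0.01 957 top [0.062  0.0628]
0.01 1036 top [0.062  0.0629]
0.03 1086 top [0.0621 0.0636]
0.05 1705 top [0.0701 0.0713]
0.07 354 top [0.0688 0.0705]
```

View pics/s4.png

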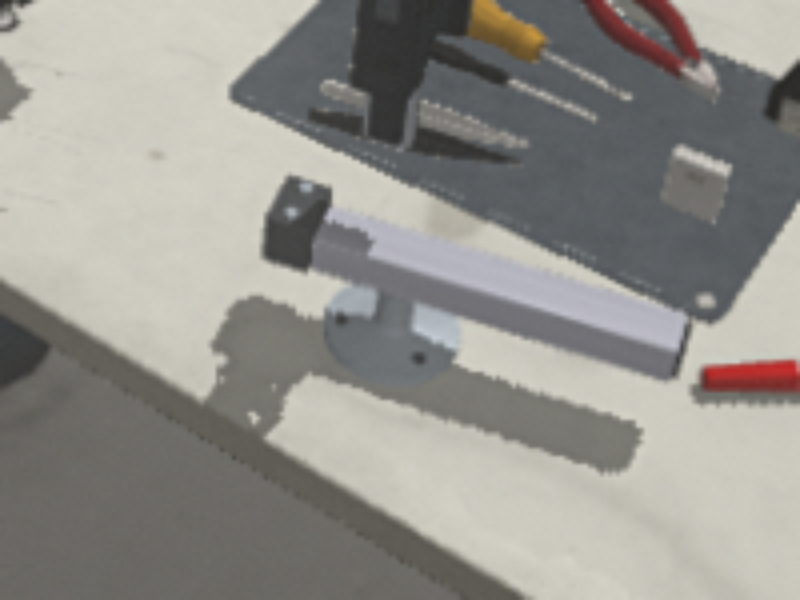

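The crop shows the arm resting level on the post alone, with the head at (297,220) and the tail at (680,345). The gripper is clear.

```bash
python3 -c "
from station import bot
print(bot.hand_in())"
```

```text
the job is handed in; nothing more can be done
None
```

I set the lever arm on the post at its balance point, about x = +34 mm, and handed the job in at about 18 s; just before that it stood level on the post alone, gripper clear, but no verdict came back.

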